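# Prove the polishing hood's limit switch at a goldsmith's bench

### The job

Test the polishing hood's guard switch: press down the roller arm with the orange roller until the switch clicks, without ramming it hard against its stop, then let go so that the arm springs back up. Leave the like switch with the black roller alone: it would start the rolling mill.

Things in the scene. Friction and masses are not known exactly. Their poses are not given: they have to be found in the camera images.
- orange_roller (a point): Centre of the ORANGE roller (22 mm diameter, 14 mm wide), about 120 mm above the bench at rest, at the end of the steel arm of the polishing-hood switch. With the arm at rest the point's axes are level: y points out along the arm, away from the switch (at yaw 0: world y), x along the roller's axle. The switch's side is 36 mm off, towards -y; below is only its base plate and the bench.
- orange_arm (a joint): Angle (rad) of the orange-roller arm, 60 mm from pivot to roller: 0 at rest, 20 degrees above level, growing as the roller is pressed down. It clicks at 0.40 (roller 24 mm lower) and meets a hard stop at 0.80 (47 mm lower). It is sprung: about 4 N at the roller to click, 7 N just before the stop; let go, it springs back to 0.
- black_roller (a point): Centre of the BLACK roller of the rolling mill's switch, alike in all but roller colour. Not to be pressed. Each is a grey and silver upright 40 mm square body, top 121 mm above the bench, on a fixed dark steel plate 100 x 100 x 8 mm; the arm's level pivot is 100 mm high in front of one face.
- black_arm (a joint): Angle (rad) of the black-roller arm, as for the orange one; it must stay at rest (0).
Not all that is in view belongs to the job. Leave any purple or yellow look-alike of the part that bears black_roller alone.

How it is judged:
By the outcome, as a careful person would: the job done as asked, in the order asked, and still so for the second after the job is handed in, with the robot touching nothing.
It also fails if it takes over 29 s, if anything falls off the work surface, if the arm or the gripper's body presses on something with over 40 N, if the wrist force passes 120 N, or if a joint passes its speed limit or range.

### The arm

A 6-joint arm with a two-finger parallel gripper is mounted at the origin on the work surface. World frame = base frame: x ahead of the robot, y to its left, z up, the work surface at z = 0. Lengths are in m, angles in degrees, forces in N, time in s.
With the tool pointing down it reaches from about 0.35 to 0.875 m from the base axis. Payload 4.2 kg.
Tool frame: the origin (TCP) lies on the centre line of the jaws, within the pads' length; the fingertips stand 11 mm ahead of it and the grasp point (between the pads) lies 8 mm behind it; y points along the fingers, z is the direction in which the jaws open and shut, and the axes are right-handed (so a half turn about y gives the same grasp; the last joint's range is limited). The gripper opens to 87 mm and grips with 3 to 60 N. Pads are 19 mm wide; open, the fingers measure 117 mm over their backs; the gripper's body (75 mm by 190 mm) begins 51 mm behind the grasp point.
Start: joints at [-50.672, 22.042, 0.453, 0, -68.411, -14.817], TCP at [0.259, -0.569, 0.234] pointing down, gripper open.
Joint ranges: [-179.83, 179.83], [-69.29, 118.12], [-61.27, 80.66], [-181.25, 117.63], [-171.15, -9.14], [-177.46, 177.46]. Speed limits (degrees/s): [159.86, 159.86, 180, 180, 180, 180].

### API

Orientations are given as a 3x3 rotation matrix whose columns are the frame's x, y, z axes.
In Python, from station import r, optics gives the robot as it stands. The module is installed in compiled form; this text tells all that it offers.
- The arm moves only by the tool step_arm, never from a script. Its argument "moves" is a list that holds one entry, the list of rows, each a list of 7 numbers: the turn, a rotation vector about the tool's x, y, z in rad, then the shift along the tool's x, y, z in cm, then the opening in per cent of the stroke, from 0 (shut) to 100 (fully open). A call has exactly 5 rows; each row is the pose to reach, as a shift and turn from the pose commanded when the call began, along the tool's axes at that moment; what a row does not reach only later rows make up. A row lasts 1/12 s, in which the tool goes at most 41.7 mm and 7.16 degrees, less where a joint would pass 70% of its speed; a pose out of reach is approached as far as the arm can. A call with a gripper value outside its range is refused whole. The fingers move at their own pace and stop on an object; the grip force is fixed at half the most. Time passes only in rows, so rows that repeat a pose let the fingers close, or fill a call up. It gives the time, the measured TCP pose, the force and the opening at its end, in the units of the state.
- r.sense(): the state, without advancing time (a new reading comes with each control period).
- optics.capture(name): name is "side" or "top" or "wrist"; returns a dict with "image" (384x512x3 uint8, red, green, blue), "fov_y" (degrees; the focal length in pixels is half the picture's height over the tangent of half this angle, whatever the lens; pixels are square), "cx", "cy" (the principal point, pixels), "cam_to_world" (4x4, takes a point from camera to world coordinates). Camera axes: x right, y down, z forward; pixel columns grow to the right and rows downward; lengths in m; the calibration is good to about 2 mm. The wrist camera is an equidistant fisheye: a pixel r from the principal point sees the ray r / f radians off the axis. A picture is of the moment at which its call begins. There is no depth.
- r.finish_job(): hands the job in, once; it reports no verdict.
The state is a dict: "time_s": time; "joints": joint angles; "joint_velocities": joint speeds; "effort": joint torques, N m; "tcp_pos": TCP position; "ee_rot": TCP orientation; "wrist_force": force on the tool from outside, world axes, zero at the start; "moment": the same for the moment, N m; "gripper_width": opening from 0.0 (shut) to 1.0 (fully open).
Only numpy, scipy, OpenCV 4.12 (cv2) and the standard library are available. Lean on these libraries where they do the work, as an engineer would, in place of code of your own. Each camera call takes 0.05 s, during which the arm holds its last target.

## Working session

There is one attempt and no reset: what is moved stays moved. The work goes in short steps, Python scripts to look and compute and a tool call to move; the robot and the scene stay as the last step left them, time stands still between calls to the robot, and variables do not carry over. Pictures are saved under pics/ and viewed, and the job is handed in when it is done.

Besides the shell and the picture viewer there is one more tool, called after "Call:" as name([rows], argument=value, ...), one row to a line, values as JSON. step_arm: Moves the arm, as the interface text tells. Its arguments: {"type":"object","properties":{"moves":{"type":"array"}},"required":["moves"]}

```bash
mkdir -p pics
python3 - <<'E'
from station import r, optics
import cv2,pickle
d={}
for n in("side","top","wrist"):
    c=optics.capture(n); d[n]=c
    cv2.imwrite(f"pics/{n}0.png",c["image"][:,:,::-1])
    print(n,c["fov_y"],c["cx"],c["cy"],c["cam_to_world"].round(3).tolist() if hasattr(c["cam_to_world"],'round') else c["cam_to_world"])
pickle.dump(d,open("d0.pkl","wb"))
s=r.sense();print(s)
E
```

```text
side 54.42071974417003 259.1326599122725 194.56871605078817 [[-0.889, -0.352, 0.292, 0.274], [-0.457, 0.669, -0.586, 0.603], [0.011, -0.655, -0.756, 0.792], [0.0, 0.0, 0.0, 1.0]]
top 45.8006512546382 255.88716762854526 189.80421792023893 [[0.023, -0.997, 0.078, 0.48], [-1.0, -0.022, 0.012, 0.057], [-0.01, -0.078, -0.997, 1.113], [0.0, 0.0, 0.0, 1.0]]
wrist 65.70646984690485 252.8130720177154 185.1305601134533 [[-0.414, 0.869, 0.27, 0.185], [0.91, 0.394, 0.125, -0.603], [0.002, 0.298, -0.955, 0.384], [0.0, 0.0, 0.0, 1.0]]
{'time_s': 0.15, 'joints': array([-5.06720953e+01,  2.20815174e+01,  3.99699395e-01, -2.06051903e-02,
       -6.84108778e+01, -1.48154178e+01]), 'joint_velocities': array([ 0.00171071, -0.22053739,  0.25074349,  0.16840027, -0.04293423,
       -0.03190842]), 'effort': array([-5.17139279e-05, -3.91051412e+01,  1.87587672e+01,  4.22229677e+00,
        1.24292867e-02, -1.34742941e-04]), 'tcp_pos': array([ 0.25914075, -0.56828464,  0.23271475]), 'ee_rot': array([[ 9.09925842e-01, -7.66640701e-04, -4.14770267e-01],
       [ 4.14770965e-01,  1.46336689e-03,  9.09924670e-01],
       [-9.06242111e-05, -9.99998635e-01,  1.64953565e-03]]), 'wrist_force': array([ 0.40245346, -0.36345032,  0.15786172]), 'moment': array([ 0.00952221,  0.04838391, -0.01229891]), 'gripper_width': 0.9987662950180951}
```

View pics/side0.png

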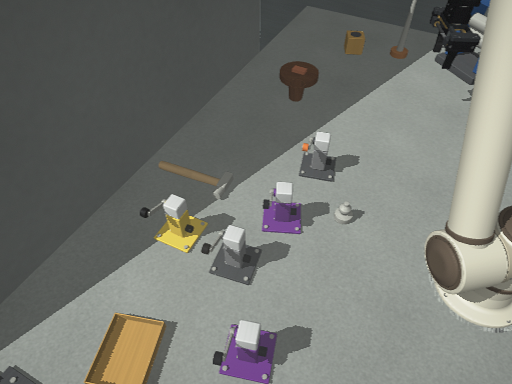

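View pics/top0.png

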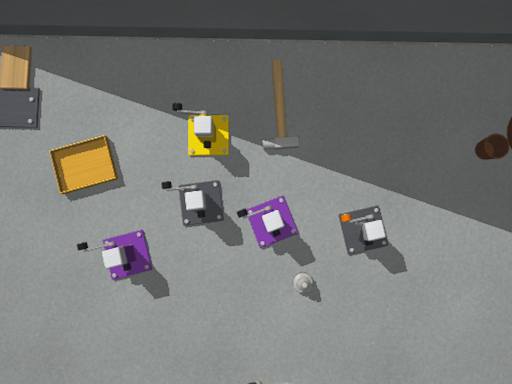

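View pics/wrist0.png

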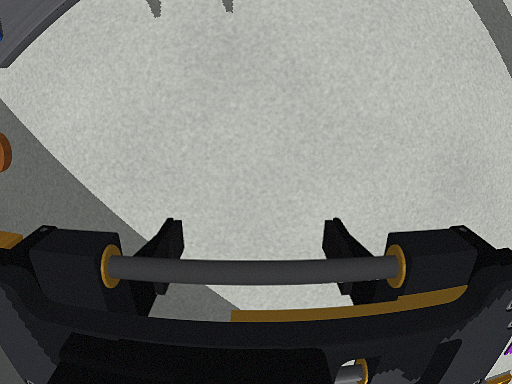

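The side view shows the orange roller at about (305,147). The top view shows it at about (345,217), with its switch body at (374,231), so the arm points image-left (+y). The black-roller switch is at top (200,203), well away from it. The purple switch at (272,222) is the nearest neighbour.

```bash
cat > h.py <<'E'
import numpy as np,cv2
def ray(c,u,v):
    f=c["image"].shape[0]/2/np.tan(np.radians(c["fov_y"])/2)
    M=np.array(c["cam_to_world"]); d=M[:3,:3]@np.array([(u-c["cx"])/f,(v-c["cy"])/f,1]); return M[:3,3],d/np.linalg.norm(d)
def onz(c,u,v,z):
    o,d=ray(c,u,v); return o+d*(z-o[2])/d[2]
def tri(a,b):
    (o,d),(p,e)=a,b
    s=np.linalg.lstsq(np.c_[d,-e],p-o,rcond=None)[0]; A=o+d*s[0];B=p+e*s[1]
    return (A+B)/2,np.linalg.norm(A-B)
def orange(c,box):
    x0,y0,x1,y1=box; h=cv2.cvtColor(c["image"],cv2.COLOR_RGB2HSV)[y0:y1,x0:x1]
    m=cv2.inRange(h,(3,150,120),(16,255,255)); n=cv2.moments(m,True)
    ys,xs=np.nonzero(m); print("n",len(xs),xs.min()+x0,xs.max()+x0,ys.min()+y0,ys.max()+y0)
    return n["m10"]/n["m00"]+x0,n["m01"]/n["m00"]+y0
E
python3 - <<'E'
import pickle,numpy as np,cv2
from h import *
d=pickle.load(open("d0.pkl","rb"))
S,T=d["side"],d["top"]
us=orange(S,(290,130,320,165));ut=orange(T,(330,205,360,230));print(us,ut)
print(tri(ray(S,*us),ray(T,*ut)), onz(T,*ut,.12),onz(S,*us,.12))
# plate corners & body top, top view
for uv in [(341,223),(347,255),(387,249),(378,208)]: print("plate",onz(T,*uv,.008))
print("body",onz(T,374,231,.121),onz(S,322,138,.121))
print("purple body",onz(T,272,222,.121),"roller",onz(T,242,213,.12),"statue",onz(T,304,281,.03))
for n,c,b in(("s",S,(250,110,370,200)),("t",T,(300,180,420,270))):
    x0,y0,x1,y1=b; cv2.imwrite(f"pics/z{n}.png",cv2.resize(c["image"][y0:y1,x0:x1,::-1],None,fx=6,fy=6,interpolation=2))
E
```

```text
n 33 303 307 143 150
n 62 341 350 214 221
(304.90909090909093, 146.8181818181818) (345.258064516129, 217.3709677419355)
(array([ 0.5018755 , -0.12709809,  0.11933733]), np.float64(0.00119664458720981)) [ 0.50129811 -0.12717901  0.12      ] [ 0.50220589 -0.12615298  0.12      ]
plate [ 0.48986941 -0.13774326  0.008     ]
plate [ 0.41335594 -0.15278153  0.008     ]
plate [ 0.42992953 -0.24877257  0.008     ]
plate [ 0.5281774  -0.22698702  0.008     ]
body [ 0.47316401 -0.18941095  0.121     ] [ 0.47424831 -0.18042684  0.121     ]
purple body [0.4876349  0.03207202 0.121     ] roller [0.50576754 0.09792464 0.12      ] statue [ 0.35167754 -0.04815695  0.03      ]
```

```bash
python3 -c "
import cv2,numpy as np
a=cv2.imread('pics/zs.png');b=cv2.imread('pics/zt.png');h=min(a.shape[0],b.shape[0]);im=np.vstack([a[:540],b[:540]]);cv2.imwrite('pics/z.png',cv2.resize(im,None,fx=.55,fy=.55))"
```

```text
(no output)
```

View pics/z.png

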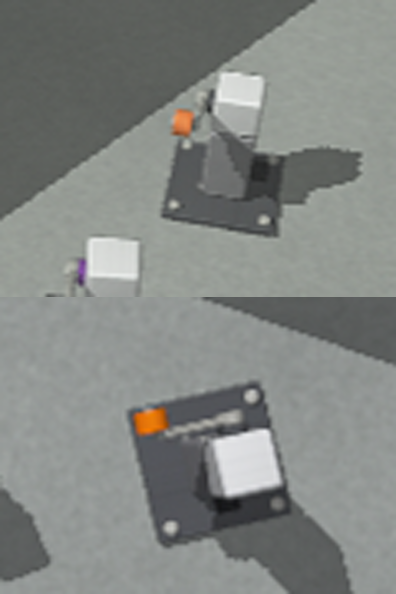

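The rays triangulate to a roller centre of (0.502, -0.127, 0.119), with a 1.2 mm ray gap and the expected height of 0.120. The yaw is about 12°. The plan is to shut the fingers, move above the roller at the present height, then lower with the tips centred about 3 mm outward. The distance to go in tool axes is x +40.5 cm, z +30.4 cm.

Call:
step_arm([
  [[0,0,0,2,0,1.5,0],[0,0,0,5,0,3.75,0],[0,0,0,8,0,6,0],[0,0,0,11,0,8.25,0],[0,0,0,14,0,10.5,0]],
])

```text
time_s: 0.57
tcp_pos: [0.3434, -0.4134, 0.2332]
ee_rot: [[0.91, -0.0, -0.414], [0.414, 0.001, 0.91], [-0.0, -1.0, 0.001]]
wrist_force: [1.2, 0.2, 0.3]
gripper_width: 0.703
```

Call:
step_arm([
  [[0,0,0,3,0,2.25,0],[0,0,0,6,0,4.5,0],[0,0,0,9,0,6.75,0],[0,0,0,12,0,9,0],[0,0,0,15,0,11.25,0]],
])

```text
time_s: 0.98
tcp_pos: [0.4333, -0.2486, 0.2335]
ee_rot: [[0.91, -0.0, -0.415], [0.415, 0.0, 0.91], [-0.0, -1.0, 0.0]]
wrist_force: [0.5, 0.4, -0.7]
gripper_width: 0.322
```

Call:
step_arm([
  [[0,0,0,3,0,2.25,0],[0,0,0,6,0,4.5,0],[0,0,0,8.5,0,6.4,0],[0,0,0,10.5,0,7.9,0],[0,0,0,11.4,0,8.6,0]],
])

```text
time_s: 1.4
tcp_pos: [0.5021, -0.1224, 0.2333]
ee_rot: [[0.909, 0.0, -0.418], [0.418, 0.0, 0.909], [0.0, -1.0, 0.0]]
wrist_force: [0.5, -0.1, -0.4]
gripper_width: 0.018
```

Call:
step_arm([
  [[0,0,0,0,0,0,0],[0,0,0,0,0,0,0],[0,0,0,0,0,0,0],[0,0,0,0,0,0,0],[0,0,0,0,0,0,0]],
])

```text
time_s: 1.82
tcp_pos: [0.5004, -0.1259, 0.2336]
ee_rot: [[0.911, -0.0, -0.413], [0.413, -0.0, 0.911], [-0.0, -1.0, 0.0]]
wrist_force: [0.2, -0.3, 0.4]
gripper_width: 0.008
```

Call:
step_arm([
  [[0,0,0,0,1.5,0.1,0],[0,0,0,0,3.5,0.2,0],[0,0,0,0,5.5,0.2,0],[0,0,0,0,7,0.2,0],[0,0,0,0,8,0.2,0]],
])

```text
time_s: 2.23
tcp_pos: [0.499, -0.1238, 0.152]
ee_rot: [[0.911, -0.002, -0.413], [0.413, 0.0, 0.911], [-0.002, -1.0, 0.001]]
wrist_force: [-0.2, -0.6, 0.0]
gripper_width: 0.005
```

```bash
cat > look.py <<'E'
import sys,cv2,numpy as np
from station import r,optics
from h import *
k=sys.argv[1]
S=optics.capture("side");T=optics.capture("top")
a=cv2.resize(S["image"][80:230,210:400,::-1],None,fx=4,fy=3.9);b=cv2.resize(T["image"][150:300,280:470,::-1],None,fx=4,fy=3.9)
cv2.imwrite(f"pics/look{k}.png",cv2.resize(np.hstack([a,b]),(800,308)))
s=r.sense();print(s["time_s"],s["tcp_pos"],s["wrist_force"],s["gripper_width"])
try: us=orange(S,(290,130,320,180));print(us,onz(S,*us,.12))
except Exception as e:print(e)
E
python3 look.py 1
```

```text
2.3333 [ 0.49888857 -0.12364325  0.15203425] [-1.20942082  0.17903943  0.37806945] 0.005771396368351589
n 30 303 307 144 150
(304.9, 147.3) [ 0.5014865  -0.12436187  0.12      ]
```

View pics/look1.png

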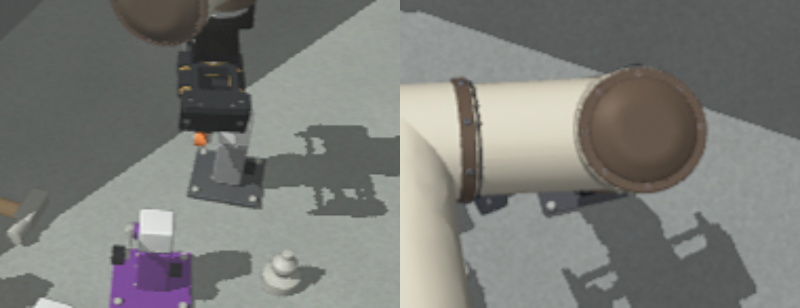

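The roller is at side pixel (305,147), unmoved, just below the gripper. The neighbours are clear. Next I press slowly while watching the force.

Call:
step_arm([
  [[0,0,0,0.2,0.4,0,0],[0,0,0,0.2,0.8,0,0],[0,0,0,0.2,1.2,0,0],[0,0,0,0.2,1.6,0,0],[0,0,0,0.2,2,0,0]],
])

```text
time_s: 2.75
tcp_pos: [0.5028, -0.1218, 0.1342]
ee_rot: [[0.91, 0.002, -0.415], [0.415, 0.0, 0.91], [0.002, -1.0, -0.001]]
wrist_force: [-0.2, 2.9, 4.8]
gripper_width: 0.005
```

Call:
step_arm([
  [[0,0,0,0,0,-0.2,0],[0,0,0,0,0.2,-0.2,0],[0,0,0,0,0.5,-0.2,0],[0,0,0,0,0.8,-0.2,0],[0,0,0,0,0.8,-0.2,0]],
])

```text
time_s: 3.17
tcp_pos: [0.5031, -0.124, 0.1252]
ee_rot: [[0.91, 0.001, -0.415], [0.415, 0.0, 0.91], [0.001, -1.0, -0.0]]
wrist_force: [1.1, 3.2, 4.7]
gripper_width: 0.007
```

```bash
python3 look.py 2
```

```text
3.2667 [ 0.50316848 -0.12399525  0.12555341] [0.1562123  2.09805096 3.78409537] 0.005936553405331336
n 23 302 306 152 156
(304.0, 153.82608695652175) [ 0.49372958 -0.09957924  0.12      ]
```

View pics/look2.png

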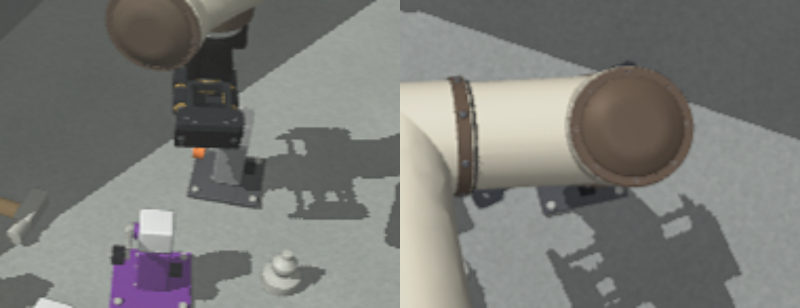

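Run:
```python
import pickle; from h import *
S=pickle.load(open("d0.pkl","rb"))["side"]
M=np.linalg.inv(S["cam_to_world"]);f=192/np.tan(np.radians(S["fov_y"])/2)
for a in np.arange(0,.81,.1):
    t=np.radians(20)-a; y=.06*np.cos(t)-.0564;z=.0992+.06*np.sin(t)
    p=M@np.array([.5018-.2*y,-.1271+.98*y,z,1]);print(a.round(1),z.round(4),(S["cx"]+f*p[0]/p[2]).round(1),(S["cy"]+f*p[1]/p[2]).round(1))
```

```text
0.0 0.1197 305.2 146.7
0.1 0.114 304.8 148.8
0.2 0.1081 304.5 150.7
0.3 0.1021 304.2 152.4
0.4 0.0961 304.0 154.1
0.5 0.0902 303.8 155.5
0.6 0.0843 303.7 156.8
0.7 0.0786 303.6 157.9
0.8 0.0731 303.6 158.8
```

The image puts the arm at about 0.3 rad and the tip height gives about 0.28, so they agree. Another 1.6 cm brings it to about 0.55, past the click and well short of the stop.

Call:
step_arm([
  [[0,0,0,0,0.3,0,0],[0,0,0,0,0.7,0,0],[0,0,0,0,1.1,0,0],[0,0,0,0,1.4,0,0],[0,0,0,0,1.6,0,0]],
])

```text
time_s: 3.68
tcp_pos: [0.503, -0.124, 0.1093]
ee_rot: [[0.91, 0.0, -0.415], [0.415, 0.0, 0.91], [0.0, -1.0, -0.0]]
wrist_force: [0.6, 3.7, 5.5]
gripper_width: 0.006
```

```bash
python3 look.py 3
```

```text
3.7833 [ 0.50301855 -0.12403252  0.10927788] [1.31478849 3.81519475 5.52870433] 0.005405111929960794
n 16 301 306 157 160
(303.625, 158.25) [ 0.48807572 -0.08353438  0.12      ]
```

View pics/look3.png

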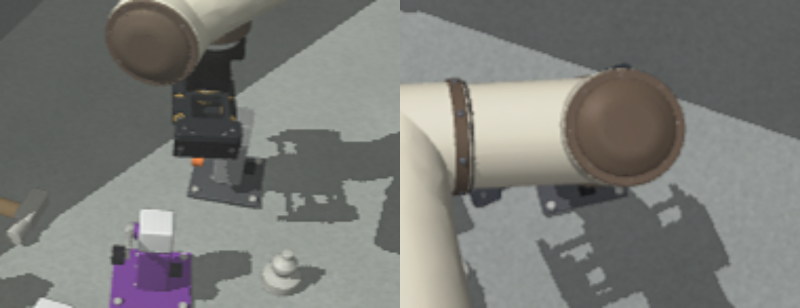

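The roller's lower edge moved from row 150 to 160, which gives about 0.57 rad. The tip height gives 0.55, and the force is about 5.5–6.8 N. The click point is passed with the stop well below, so I release upwards.

Call:
step_arm([
  [[0,0,0,0,-0.3,0,0],[0,0,0,0,-1,0,0],[0,0,0,0,-1.8,0,0],[0,0,0,0,-2.8,0,0],[0,0,0,0,-3.8,0,0]],
])

```text
time_s: 4.2
tcp_pos: [0.5017, -0.1244, 0.1481]
ee_rot: [[0.91, -0.002, -0.414], [0.414, -0.0, 0.91], [-0.002, -1.0, 0.001]]
wrist_force: [-0.2, -0.9, -0.1]
gripper_width: 0.006
```

Call:
step_arm([
  [[0,0,0,0,-1.5,0,0],[0,0,0,0,-3.5,0,0],[0,0,0,0,-6,0,0],[0,0,0,0,-8,0,0],[0,0,0,0,-9,0,0]],
])

```text
time_s: 4.62
tcp_pos: [0.5031, -0.1243, 0.2406]
ee_rot: [[0.91, 0.003, -0.415], [0.415, -0.0, 0.91], [0.003, -1.0, -0.001]]
wrist_force: [0.7, 0.2, 0.5]
gripper_width: 0.003
```

Call:
step_arm([
  [[0,0,0,-2,0,-1.5,0],[0,0,0,-5,0,-3.75,0],[0,0,0,-8,0,-6,0],[0,0,0,-11,0,-8.25,0],[0,0,0,-13,0,-9.75,0]],
])

```text
time_s: 5.03
tcp_pos: [0.4224, -0.2682, 0.2371]
ee_rot: [[0.91, -0.002, -0.414], [0.414, 0.001, 0.91], [-0.002, -1.0, 0.002]]
wrist_force: [0.5, -0.4, -0.4]
gripper_width: 0.004
```

Call:
step_arm([
  [[0,0,0,0,0,0,0],[0,0,0,0,0,0,0],[0,0,0,0,0,0,0],[0,0,0,0,0,0,0],[0,0,0,0,0,0,0]],
])

```text
time_s: 5.45
tcp_pos: [0.4253, -0.2659, 0.2374]
ee_rot: [[0.909, -0.0, -0.416], [0.416, 0.0, 0.909], [-0.0, -1.0, 0.0]]
wrist_force: [0.4, 1.0, 0.6]
gripper_width: 0.002
```

```bash
python3 look.py 4
python3 - <<'E'
from station import optics
import cv2
cv2.imwrite("pics/side9.png",optics.capture("side")["image"][:,:,::-1])
E
```

```text
5.55 [ 0.42536213 -0.26596865  0.23748392] [-0.15843019 -1.4498616  -0.21165969] 0.003430436763213154
n 33 303 307 143 150
(304.90909090909093, 146.8181818181818) [ 0.50220589 -0.12615298  0.12      ]
```

View pics/side9.png

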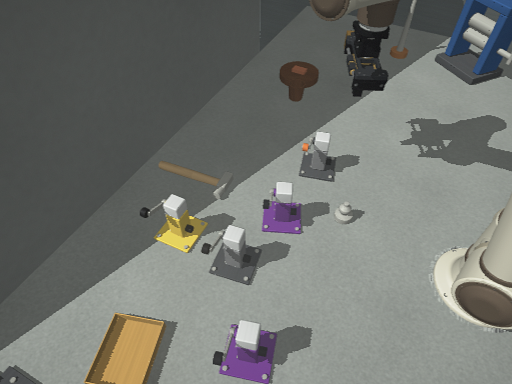

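The orange roller is back at (304.9,146.8), the same pixel as at the start. Everything else is unmoved, with the black roller still at (207,249), and the gripper is clear.

```bash
python3 -c "
from station import r
print(r.finish_job())"
```

```text
the job is handed in; nothing more can be done
None
```

I pressed the orange roller down with the closed fingertips and let it spring back, then handed the job in at about 5.6 s.

- **Press:** the arm reached about 0.55 rad by tip height and 0.57 by the image. That is past the click at 0.40 and short of the stop at 0.80. There was no direct click signal, so I rely on those angles.
- **Force:** 5.5 N vertical and about 6.8 N in total at the bottom. That includes a sideways force of about 3.8 N that I had not expected; I moved the tip 2 mm inwards early in the press, but it did not go away.
- **Release:** the last check showed the orange roller back at exactly its starting pixel.
- **Other parts:** the arm never went near the black-roller switch. It and the purple and yellow look-alikes appear unmoved by eye, and the gripper finished clear of everything.

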